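# Bring the driver to the tuning screw

### The arm

A 7-joint arm with a two-finger parallel gripper is mounted at the origin on the work surface; the furniture and walls round the work are solid. World frame = base frame: x ahead of the robot, y to its left, z up, the work surface at z = 0. Lengths are in m, angles in rad, forces in N, time in s.
With the tool pointing down it reaches from about 0.35 to 0.9 m from the base axis. Payload 7.2 kg.
Tool frame: the origin (TCP) lies at the centre of the arm's flange, where the gripper is bolted on; the fingertips stand 182 mm ahead of it and the grasp point (between the pads) lies 163 mm ahead of it; z points along the fingers, y is the line along which they close (so a half turn about z gives the same grasp; the last joint's range is limited). The gripper opens to 88 mm and grips with 3 to 60 N. Pads are 20 mm wide; open, the fingers measure 115 mm over their backs; the gripper's body (75 mm by 178 mm) begins 61 mm behind the grasp point.
Start: joints at [-1.371, 0.411, -0.013, 1.596, 0.006, 1.134, -0.082], TCP at [0.165, 0.603, 0.405] pointing down, gripper open.
Joint ranges: [-2.95, 2.95], [-0.29, 1.99], [-1.47, 1.44], [0.14, 2.54], [-1.03, 4.17], [0.13, 1.85], [-2.86, 2.86]. Speed limits (rad/s): [2.39, 2.39, 3.01, 3.01, 3.14, 3.14, 3.14].

### API

Orientations are given as a rotation vector (axis times angle).
In Python, from station import monitor, cams, r gives the robot as it stands. The module is installed in compiled form; this text tells all that it offers.
- The arm moves only by the tool drive_tool, never from a script. Its argument "commands" is one flat list of numbers, 5 for each row, row after row: the gripper's target within -1 to 1 (fully open at 1, half-way at 0, shut at -1), then the shift along the tool's x, y, z in m, then the turn about the tool's z in degrees. A call has 1 to 20 rows; each row shifts and turns the commanded pose from where the row before left it, along the tool's axes as they then stand; what a row does not reach is not made up. A row lasts 1/8 s, in which the tool goes at most 62.5 mm and 10.7 degrees, less where a joint would pass 70% of its speed; a pose out of reach is approached as far as the arm can. A call is refused whole if a number of a shift passes 0.0625 or a number of a turn 10.7, either way. A call with a gripper value outside its range is refused whole. The fingers move at their own pace and stop on an object; the grip force is fixed at half the most. Time passes only in rows, so rows that do not move let the fingers close. It gives the time, the measured TCP pose, the force, the opening and the grip force at its end, in the units of the state.
- monitor.read_state(): the state, without advancing time (a new reading comes with each control period).
- cams.grab_frame(name): name is "scene" or "top"; returns a dict with "pixels" (384x512x3 uint8, red, green, blue), "K" (3x3 intrinsics, pixels), "eye" and "rotation" of the camera in the world. Camera axes: x right, y down, z forward; pixel columns grow to the right and rows downward; lengths in m; the calibration is good to about 2 mm. A picture is of the moment at which its call begins. There is no depth.
- r.hand_in(): hands the job in; it is judged then, once.
The state is a dict: "time_s": time; "joint_positions": joint angles; "joint_velocities": joint speeds; "joint_efforts": joint torques, N m; "eef_pos": TCP position; "eef_rot": TCP orientation; "force": force on the tool from outside, world axes, zero at the start; "torque": the same for the moment, N m; "gripper_width": finger opening in m; "grip_force": force on a finger pad.
Only numpy, scipy, OpenCV 4.12 (cv2) and the standard library are available. Lean on these libraries where they do the work, as an engineer would, in place of code of your own. Each camera call takes 0.05 s, during which the arm holds its last target. There are 200 camera calls.

### The job

Draw the green-handled screwdriver straight up out of the upright tool stand, then tip it over so that it lines up with the bare brass tuning screw on the sloping cavity filter, blade towards the screw. Finish while still holding it there, its blade tip about 2 to 4 cm short of the screw head and centred on the screw's axis, ready to tune. Do not touch the filter or its cradle with the driver, and leave the other two drivers in the stand and the loose coaxial parts where they are.

Things in the scene. Friction and masses are not known exactly. Their poses are not given: they have to be found in the camera images.
- green_driver: Loose screwdriver, green handle, 187 mm long, 50 to 90 g. Starts upright, blade down, in one of the stand's three holes. Own +y runs along the tool from blade tip to handle end; its centre line is at own x = 0, z = 11 mm. Handle 19 mm (own x) by 21 mm (own z) wide, from own y = -1 to +94 mm; steel blade 6 mm thick, from y = -1 to -93 mm.
- driver_tip (a point): The tip of the green driver's blade, on its centre line (own y = -93 mm); axes as green_driver
- driver_handle (a point): A point on the centre line of the green driver's handle at own y = +55 mm: 148 mm from the blade tip, 39 mm below the handle's end; axes as green_driver
- red_driver: Bystander: screwdriver with a red handle upright in another hole of the stand, axes as the green one (+y along the tool to the handle end, centre line at z = 11 mm), handle 20 mm wide from y = -8 to +86 mm
- blue_driver: Bystander: screwdriver with a blue handle upright in another hole of the stand, axes as the green one, handle 20 mm wide from y = -16 to +78 mm
- stand: Fixed tool stand, 80 x 200 mm, 105 mm high: dark steel base and cheeks, blue top plate 12 mm thick with three 9.5 mm square holes along its own y at -62, 0, +62 mm. The handles rest on the plate (top at z = 105 mm) and end at about z = 200 mm; the green blade reaches 93 mm below the plate's top. Origin: centre of its underside, z up
- filter: Fixed silver cavity filter, 60 x 86 x 27 mm, on a grey sloping cradle (foot 110 x 90 mm); top edge about 90 mm over the bench. Origin: centre of its underside. Own +z: normal of its lid, 35 deg off vertical, leaning roughly to the robot's left (+y). Three tuning screws along own z stand at own y = -26, 0, +26 mm: the first two under black rubber caps, that at +26 bare brass
- cradle: Fixed grey sloping cradle that carries the filter: foot plate 110 x 90 mm with a slab tilted 35 deg. Origin: centre of its underside on the bench, z up; the slope faces its own -x. (A tall equipment rack stands off the bench at the robot's right, from x = 0.5 m on at y = -0.65 m: fold the arm in before swinging round from that side)
- screw (a point): Centre of the slotted head of the bare brass tuning screw (10 mm across), 38 mm above the filter's underside; axes as filter, so own +z points out of the screw along its axis
- load: Bystander: small loose gold and silver coaxial load, 13 x 24 x 13 mm, lying on the bench between filter and stand
- attenuator: Bystander: small loose black coaxial attenuator, 13 x 38 x 13 mm, lying on the bench between filter and stand
Things that resemble listed ones, but are neither listed nor needed, are in the scene too. What is shaped like the green_driver but orange or white is not meant.

How it is judged:
By the outcome, as a careful person would: the job done as asked, in the order asked, and still so for the second after the job is handed in, while the arm keeps its last pose, push and grip.
It also fails if it takes over 37 s, if anything falls off the work surface, if the arm or the gripper's body presses on something with over 40 N, if the wrist force passes 120 N, or if a joint passes its speed limit or range.

## Working session

There is one attempt and no reset: what is moved stays moved. The work goes in short steps, Python scripts to look and compute and a tool call to move; the robot and the scene stay as the last step left them, time stands still between calls to the robot, and variables do not carry over. Pictures are saved under pics/ and viewed, at most 10 in all, crops included, and the job is handed in when it is done.

Besides the shell and the picture viewer there is one more tool, called after "Emit:" by a JSON object that holds its "api" and its "payload". drive_tool: Moves the arm, as the interface text tells. Its arguments: {"type":"object","properties":{"commands":{"type":"array"}},"required":["commands"]}

```bash
mkdir -p pics; python3 - <<'E'
from station import monitor,cams,r
import cv2,numpy as np
s=monitor.read_state()
print({k:np.round(v,3) for k,v in s.items()})
ims=[]
for n in("scene","top"):
    f=cams.grab_frame(n); print(n,f["K"].tolist(),np.round(f["eye"],4).tolist(),np.round(f["rotation"],4).tolist())
    np.savez(f"{n}0.npz",**f)
    cv2.imwrite(f"pics/{n}0.png",cv2.resize(f["pixels"][:,:,::-1],None,fx=1.5,fy=1.5,interpolation=cv2.INTER_CUBIC))
E
```

```text
{'time_s': np.float64(0.0), 'joint_positions': array([-1.371,  0.412, -0.013,  1.597,  0.006,  1.134, -0.082]), 'joint_velocities': array([ 0.   , -0.   ,  0.001, -0.001, -0.   , -0.   ,  0.001]), 'joint_efforts': array([-1.0000e-03, -5.8795e+01,  6.4100e-01, -2.9108e+01, -5.4000e-02,
        1.8000e-02,  0.0000e+00]), 'eef_pos': array([0.165, 0.603, 0.404]), 'eef_rot': array([-4.190e-01, -3.113e+00,  3.000e-03]), 'force': array([-0.094, -0.258, -0.618]), 'torque': array([ 0.025, -0.023, -0.081]), 'grip_force': np.float64(0.0), 'gripper_width': np.float64(0.088)}
scene [[432.5691464565171, 0.0, 253.02906125468934], [0.0, 432.5691464565171, 191.74667990385007], [0.0, 0.0, 1.0]] [0.0297, -0.7278, 0.5599] [-1.9372, 0.4474, -0.3202]
top [[405.25673083086787, 0.0, 252.47363596196496], [0.0, 405.25673083086787, 189.30898153161746], [0.0, 0.0, 1.0]] [0.2919, 0.1585, 1.0887] [-2.1356, 2.08, -0.2169]
```

View pics/scene0.png

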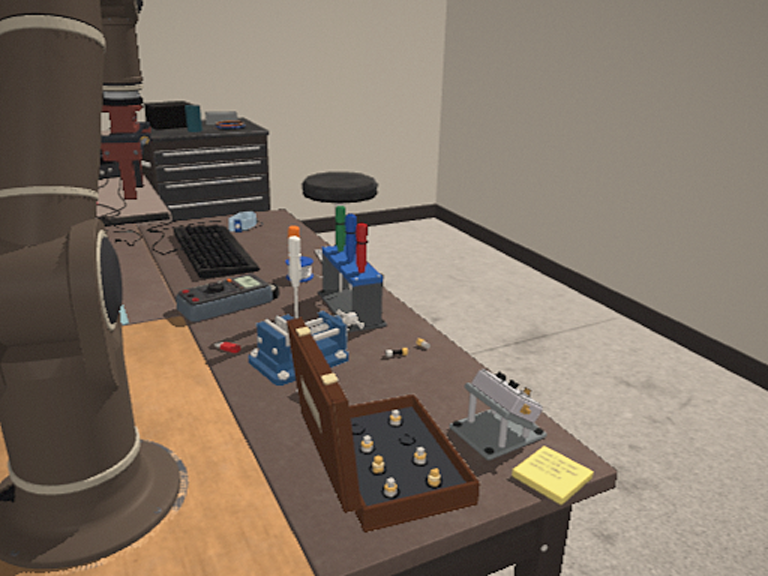

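View pics/top0.png

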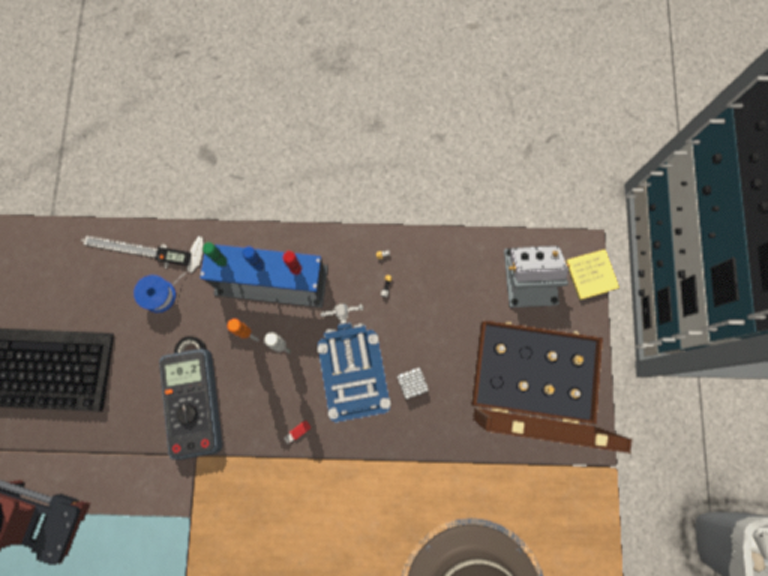

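Scene: green driver in the stand at (340,228), blue at (351,236), red at (362,247), orange and white look-alike at (294,255); filter at about (505,395). Top: green at (213,254), blue (253,258), red (292,262), orange (238,327), white (275,342), filter (537,260). The green one in the leftmost stand hole is the right one; next a close crop of it and of the filter.

```bash
cat > h.py <<'E'
import numpy as np,cv2
from scipy.spatial.transform import Rotation as R
def load(n): return dict(np.load(n))
def ray(f,u,v):
    d=R.from_rotvec(f["rotation"]).as_matrix() @ np.linalg.inv(f["K"]) @ np.array([u,v,1.]); return f["eye"],d/np.linalg.norm(d)
def plane(f,u,v,z):
    e,d=ray(f,u,v); return e+d*(z-e[2])/d[2]
def tri(f,p,g,q):
    A=np.zeros((3,3));b=np.zeros(3);L=[]
    for c,w in((f,p),(g,q)):
        e,d=ray(c,*w);P=np.eye(3)-np.outer(d,d);A+=P;b+=P@e;L.append((e,P))
    x=np.linalg.solve(A,b); return x,[np.linalg.norm(P@(x-e)) for e,P in L]
def proj(f,X):
    c=R.from_rotvec(f["rotation"]).as_matrix().T@(np.asarray(X)-f["eye"]); p=f["K"]@c; return p[:2]/p[2]
E
python3 - <<'E'
from h import *
a=load("scene0.npz");b=load("top0.npz")
print(R.from_rotvec(a["rotation"]).as_matrix().round(2).tolist(), R.from_rotvec(b["rotation"]).as_matrix().round(3).tolist())
def crop(f,x,y,w,h,k): return cv2.resize(f["pixels"][y:y+h,x:x+w,::-1],(w*k,h*k),interpolation=cv2.INTER_CUBIC)
A=crop(a,295,235,75,75,5);B=crop(b,325,150,75,75,5)
C=crop(a,205,130,75,40,5);D=crop(b,125,155,75,40,5)
cv2.imwrite("pics/c1.png",np.vstack([np.hstack([A,B]),np.hstack([C,D])]))
# colour blobs
for n,f in(("s",a),("t",b)):
    h=cv2.cvtColor(f["pixels"],cv2.COLOR_RGB2HSV)
    for c,lo,hi in(("g",(45,90,40),(85,255,255)),("brass",(12,110,90),(28,255,255))):
        m=cv2.inRange(h,lo,hi);N,_,st,ce=cv2.connectedComponentsWithStats(m)
        print(n,c,[(st[i].tolist(),ce[i].round(1).tolist()) for i in range(1,N) if 4<st[i,4]<600 and (c=="g" or 325<ce[i][0]<390 or (n=="s" and 300<ce[i][0]<370))])
E
```

```text
[[0.89, -0.16, 0.42], [-0.45, -0.36, 0.82], [0.02, -0.92, -0.39]] [[0.027, -0.978, 0.209], [-1.0, -0.026, 0.008], [-0.003, -0.209, -0.978]]
s g [([224, 138, 6, 11, 66], [226.5, 143.0]), ([224, 150, 7, 18, 95], [226.6, 157.4])]
s brass [([350, 259, 4, 4, 11], [351.2, 260.5]), ([347, 270, 7, 6, 28], [350.0, 272.8])]
t g [([136, 162, 15, 15, 112], [142.4, 168.8])]
t brass [([340, 177, 4, 3, 8], [341.4, 178.2]), ([335, 215, 6, 2, 6], [337.5, 215.8]), ([366, 235, 2, 5, 5], [366.2, 237.0]), ([384, 237, 5, 5, 20], [386.0, 239.1]), ([365, 257, 5, 5, 18], [366.9, 259.3]), ([327, 271, 11, 3, 12], [332.2, 271.6]), ([332, 274, 5, 2, 7], [333.6, 274.7]), ([375, 278, 12, 3, 13], [380.5, 278.9]), ([345, 280, 6, 3, 6], [347.5, 280.5]), ([379, 281, 4, 2, 5], [380.2, 281.8]), ([340, 285, 7, 5, 9], [342.3, 287.9])]
```

View pics/c1.png

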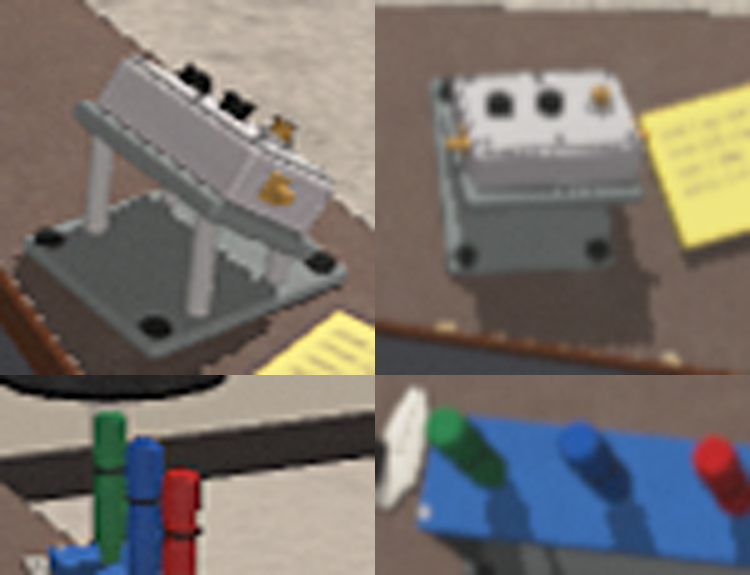

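```bash
python3 - <<'E'
from h import *
a=load("scene0.npz");b=load("top0.npz")
S=lambda u,v:(295+u/5-.4,235+v/5-.4); T=lambda u,v:(325+(u-375)/5-.4,150+v/5-.4)
for n,p,q in(("cap1",(195,80),(499,103)),("cap2",(236,105),(549,102)),("screw",(281,128),(599,98)),("sma_r",(276,189),(640,130)),
 ("lid far-left",(140,58),(462,80)),("lid near-right",(330,183),(640,150)),("foot nr",(155,325),(598,248)),("foot nl",(48,238),(465,257))):
    x,e=tri(a,S(*p),b,T(*q)); print(n,x.round(4),np.round(e,4))
S=lambda u,v:(205+u/5-.4,130+(v-375)/5-.4); T=lambda u,v:(125+(u-375)/5-.4,155+(v-375)/5-.4)
for n,p,q in(("gtop",(110,417),(446,424)),("btop",(146,444),(580,440)),("rtop",(183,475),(715,455))):
    x,e=tri(a,S(*p),b,T(*q)); print(n,x.round(4),np.round(e,4),plane(b,*T(*q),.199).round(4))
print(proj(a,[.165,.603,.405]),proj(b,[.165,.603,.405]),proj(b,[0,0,0]))
# green blob axis
h=cv2.cvtColor(b["pixels"],cv2.COLOR_RGB2HSV);m=cv2.inRange(h,(45,90,40),(85,255,255))
ys,xs=np.where(m);print(xs.min(),ys.min(),xs.max(),ys.max())
for u,v in((335,191),(377,177)):pass
E
```

```text
cap1 [ 0.5636 -0.0808  0.0749] [0.002 0.002]
cap2 [ 0.5651 -0.1067  0.0761] [0.0014 0.0014]
screw [ 0.5678 -0.1322  0.0782] [0.0008 0.0008]
sma_r [ 0.552  -0.1547  0.067 ] [0.0033 0.0033]
lid far-left [ 0.5646 -0.0563  0.0763] [0.0131 0.0131]
lid near-right [ 0.5543 -0.1623  0.0693] [0.0118 0.0118]
foot nr [ 0.5012 -0.1477  0.0107] [0.002 0.002]
foot nl [ 0.4949 -0.0762  0.0099] [0.0016 0.0016]
gtop [0.5313 0.4274 0.1975] [0.0023 0.0023] [0.5332 0.4262 0.199 ]
btop [0.526  0.3653 0.1984] [0.0015 0.0015] [0.5272 0.3646 0.199 ]
rtop [0.5205 0.3035 0.1985] [0.0015 0.0015] [0.5218 0.3029 0.199 ]
[81.20969577 64.11960533] [-27.36325675 349.75143335] [314.56038452 398.32000277]
136 162 150 176
```

Confirmed: the green driver is in the far-left hole (top-end at about (0.532, 0.427, 0.198), matching the given 0.2 height). The look-alikes, orange and white, stand apart from the stand. By triangulation the screw row runs along about -y, the brass one at (0.568, -0.132, 0.078). The lid's foreshortening shows its normal leaning to +x (away from the robot), not to +y. The tool stays pointing down, so tipping must be an in-hand pivot: I'll push the blade against the fixed stand's end.

Emit:
{"api": "drive_tool", "payload": {"commands": [1,-0.04,-0.0073,-0.003,0,1,-0.04,-0.0073,-0.003,0,1,-0.04,-0.0073,-0.003,0,1,-0.04,-0.0073,-0.003,0,1,-0.04,-0.0073,-0.003,0,1,-0.04,-0.0073,-0.003,0,1,-0.04,-0.0073,-0.003,0,1,-0.04,-0.0073,-0.003,0,1,-0.04,-0.0073,-0.003,0,1,-0.04,-0.0073,-0.003,0,1,0,0,0,10,1,0,0,0,10,1,0,0,0,10,1,0,0,0,10,1,0,0,0,10,1,0,0,0,10,1,0,0,0,10,1,0,0,0,10,1,0,0,0,0]}}

```text
time_s: 2.48
eef_pos: [0.5316, 0.4267, 0.4341]
eef_rot: [2.321, 2.117, -0.002]
force: [0.4, -0.7, 0.2]
gripper_width: 0.0874
grip_force: 0.0
```

```bash
cat > st.py <<'E'
from station import monitor,cams,r
from h import *
s=monitor.read_state(); M=R.from_rotvec(s["eef_rot"]).as_matrix()
print("t",round(s["time_s"],2),"tcp",np.round(s["eef_pos"],4),"tool y az",np.degrees(np.arctan2(M[1,1],M[0,1])).round(1),"tz",M[:,2].round(3),"q",s["joint_positions"].round(2),"F",s["force"].round(1),"w",round(float(s["gripper_width"]),4),"g",round(float(s["grip_force"]),1))
def to_tool(d): return (M.T@np.asarray(d)).round(4)
def snap(n,tag):
    f=cams.grab_frame(n);np.savez(f"{n}{tag}.npz",**f);return f
E
python3 - <<'E'
from st import *
a=load("scene0.npz");b=load("top0.npz")
print("to grasp",to_tool(np.array([.532,.427,.324])-s["eef_pos"]))
print("orange",tri(a,(196,152.5),b,(158.5,217.5)),plane(b,183,228,.18))
b=snap("top",1);x=b["pixels"][130:230,90:220,::-1];cv2.imwrite("pics/t1.png",cv2.resize(x,None,fx=5,fy=5,interpolation=cv2.INTER_CUBIC))
E
```

```text
t 2.48 tcp [0.5316 0.4267 0.4341] tool y az -5.3 tz [-0.001 -0.001 -1.   ] q [-1.02  0.51  0.42  1.43 -0.21  1.25 -0.67] F [ 0.4 -0.7  0.2] w 0.0874 g 0.0
to grasp [0.0005 0.0004 0.1101]
orange (array([0.41420001, 0.37655517, 0.18194953]), [np.float64(0.0009037586210589891), np.float64(0.0009037586210588854)]) [0.39303127 0.31987102 0.18      ]
```

View pics/t1.png

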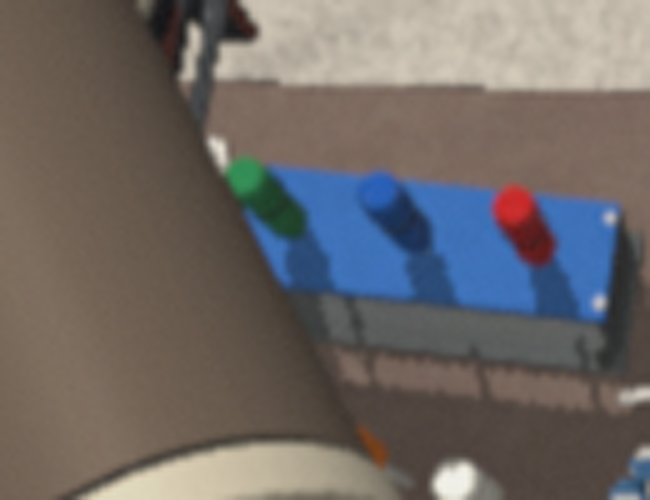

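The crop shows green (247,178), blue (380,192) and red (515,205) undisturbed in the stand, with white (458,485) and orange (372,445) apart from it. The tool is over the green driver, closing across the stand.

Emit:
{"api": "drive_tool", "payload": {"commands": [1,0,0,0.03,0,1,0,0,0.03,0,1,0,0,0.02,0,1,0,0,0.015,0,1,0,0,0.015,0,1,0,0,0,0,-1,0,0,0,0,-1,0,0,0,0,-1,0,0,0,0,-1,0,0,0,0,-1,0,0,0,0,-1,0,0,0,0,-1,0,0,0,0]}}

```text
time_s: 4.15
eef_pos: [0.5318, 0.4265, 0.3246]
eef_rot: [-2.323, -2.115, 0.0]
force: [-1.4, 0.8, 0.1]
gripper_width: 0.0214
grip_force: 0.1
```

Emit:
{"api": "drive_tool", "payload": {"commands": [-1,0,0,0,0,-1,0,0,0,0,-1,0,0,-0.01,0,-1,0,0,-0.02,0,-1,0,0,-0.02,0,-1,0,0,-0.02,0,-1,0,0,-0.02,0,-1,0,0,-0.02,0,-1,0,0,-0.01,0,-1,0,0,0,0]}}

```text
time_s: 5.4
eef_pos: [0.5319, 0.4264, 0.446]
eef_rot: [-2.323, -2.115, -0.003]
force: [-0.8, 0.4, -1.0]
gripper_width: 0.0191
grip_force: 30.0
```

```bash
python3 - <<'E'
from st import *
a=snap("scene",2);b=snap("top",2)
A=a["pixels"][60:230,180:300,::-1];B=b["pixels"][100:220,90:210,::-1]
A=cv2.resize(A,None,fx=3.4,fy=3.4,interpolation=cv2.INTER_CUBIC);B=cv2.resize(B,None,fx=3,fy=3)
B=cv2.copyMakeBorder(B,0,A.shape[0]-B.shape[0],0,0,0);cv2.imwrite("pics/l2.png",np.hstack([A,B]))
E
```

```text
t 5.4 tcp [0.5319 0.4264 0.446 ] tool y az -5.3 tz [ 0.001  0.001 -1.   ] q [-1.02  0.5   0.42  1.41 -0.21  1.27 -0.68] F [-0.8  0.4 -1. ] w 0.0191 g 30.0
```

View pics/l2.png

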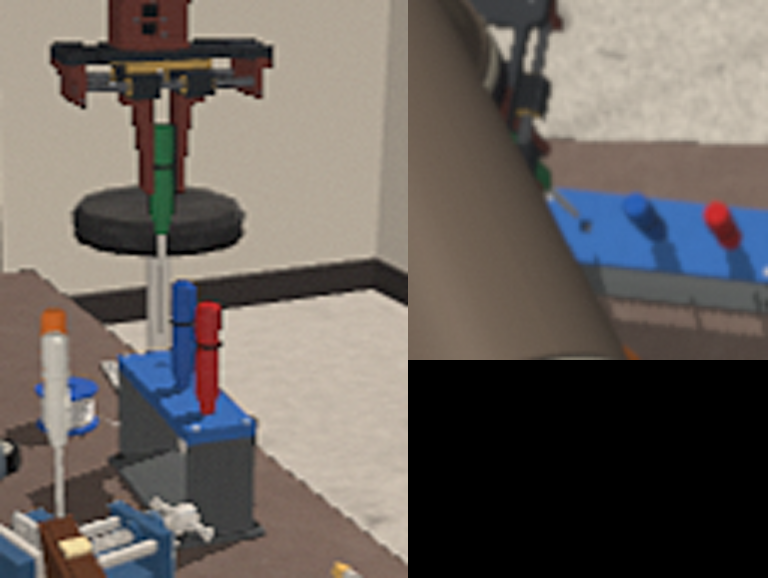

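The driver hangs straight in the fingers with its tip clear above the plate, and blue and red are still in the stand. Now I move beyond the stand's left end and lower beside it.

Emit:
{"api": "drive_tool", "payload": {"commands": [-1,0.02,0,0,0,-1,0.02,0,0,0,-1,0.017,0,0,0,-1,0,0,0,0,-1,0,0,0.02,0,-1,0,0,0.02,0,-1,0,0,0.02,0,-1,0,0,0,0,-1,-0.008,0,0,0,-1,-0.008,0,0,0,-1,0,0,0,0]}}

```text
time_s: 6.88
eef_pos: [0.5361, 0.4661, 0.3858]
eef_rot: [2.324, 2.114, 0.002]
force: [1.4, -1.1, -1.2]
gripper_width: 0.0187
grip_force: 30.0
```

Emit:
{"api": "drive_tool", "payload": {"commands": [-1,-0.0103,0,0.0004,0,-1,-0.0102,0,0.0014,0,-1,-0.01,0,0.0022,0,-1,-0.0099,0,0.0031,0,-1,0,0,0,0]}}

```text
time_s: 7.5
eef_pos: [0.532, 0.4257, 0.3774]
eef_rot: [2.324, 2.114, -0.002]
force: [0.0, 2.1, 0.8]
gripper_width: 0.0184
grip_force: 30.0
```

```bash
python3 - <<'E'
from st import *
a=snap("scene",3);b=snap("top",3)
A=a["pixels"][80:230,180:300,::-1]
A=cv2.resize(A,None,fx=4,fy=4,interpolation=cv2.INTER_CUBIC)
cv2.imwrite("pics/p3.png",A)
E
```

```text
t 7.5 tcp [0.532  0.4257 0.3774] tool y az -5.4 tz [-0.    -0.001 -1.   ] q [-1.01  0.55  0.41  1.5  -0.23  1.14 -0.66] F [0.  2.1 0.8] w 0.0184 g 30.0
```

View pics/p3.png

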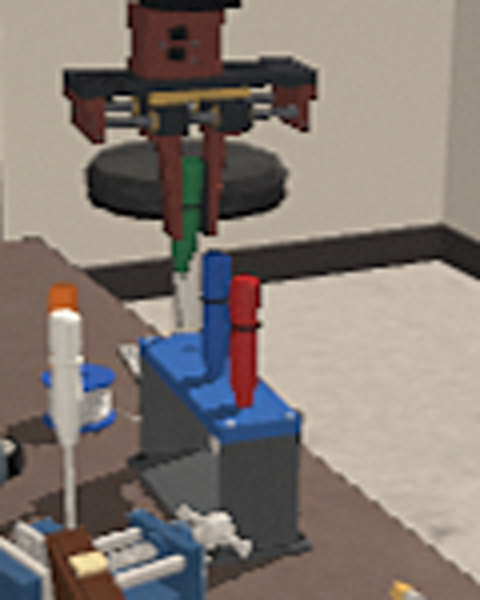

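The driver is pivoting in the pads: the handle tops lean right in the picture at (190,165) over the blade at (183,310), and a 2 N push is enough. I continue the arc to about 38°.

Emit:
{"api": "drive_tool", "payload": {"commands": [-1,-0.0095,0,0.004,0,-1,-0.0091,0,0.0047,0,-1,-0.0087,0,0.0055,0,-1,-0.003,0,0.002,0,-1,0,0,0,0,-1,0.005,0,-0.02,0,-1,0.005,0,-0.03,0,-1,0,0,-0.04,0,-1,0,0,-0.04,0,-1,0,0,-0.02,0,-1,0,0,0,0]}}

```text
time_s: 8.98
eef_pos: [0.5302, 0.4065, 0.5122]
eef_rot: [2.322, 2.115, 0.002]
force: [-0.1, -0.4, -2.5]
gripper_width: 0.0186
grip_force: 30.0
```

```bash
cat > ax.py <<'E'
from h import *
def green(f,show=0):
    h=cv2.cvtColor(f["pixels"],cv2.COLOR_RGB2HSV);m=cv2.inRange(h,(42,80,25),(88,255,255))
    N,l,st,ce=cv2.connectedComponentsWithStats(m)
    ks=[i for i in range(1,N) if st[i,4]>10]
    P=np.argwhere(np.isin(l,ks))[:,::-1].astype(np.float32)
    vx,vy,x,y=cv2.fitLine(P,cv2.DIST_L2,0,.01,.01).ravel()
    t=(P-[x,y])@[vx,vy]
    return np.array([x,y]),np.array([vx,vy]),[st[i].tolist() for i in ks],np.array([x,y])+np.outer([t.min(),t.max()],[vx,vy])
def axis(a,b):
    n=[]
    for f in(a,b):
        c,d,k,e=green(f);print("blobs",k,"ends",e.round(1).tolist())
        n.append(np.cross(ray(f,*c)[1],ray(f,*(c+20*d))[1]))
    x=np.cross(*n);x/=np.linalg.norm(x);x*=np.sign(x[2]);print("axis",x.round(3),"tilt",np.degrees(np.arccos(x[2])).round(1),"az",np.degrees(np.arctan2(x[1],x[0])).round(1))
    return x
E
python3 - <<'E'
from st import *
from ax import *
a=snap("scene",4);b=snap("top",4);axis(a,b)
A=a["pixels"][40:190,180:300,::-1];B=b["pixels"][60:180,90:210,::-1]
A=cv2.resize(A,(400,500),interpolation=cv2.INTER_CUBIC);B=cv2.resize(B,(400,400))
B=cv2.copyMakeBorder(B,0,100,0,0,0);cv2.imwrite("pics/q4.png",np.hstack([A,B]))
E
```

```text
t 8.97 tcp [0.5302 0.4065 0.5122] tool y az -5.4 tz [ 0.001  0.    -1.   ] q [-1.01  0.44  0.44  1.35 -0.19  1.39 -0.67] F [-0.1 -0.4 -2.5] w 0.0186 g 30.0
blobs [[223, 73, 11, 29, 107]] ends [[224.8000030517578, 101.19999694824219], [231.10000610351562, 73.5]]Traceback (most recent call last):
  File "<stdin>", line 3, in <module>
  File "ax.py", line 13, in axis
    c,d,k,e=green(f);print("blobs",k,"ends",e.round(1).tolist())
            ~~~~~^^^
  File "ax.py", line 7, in green
    vx,vy,x,y=cv2.fitLine(P,cv2.DIST_L2,0,.01,.01).ravel()
              ~~~~~~~~~~~^^^^^^^^^^^^^^^^^^^^^^^^^
cv2.error: OpenCV(4.12.0) /io/opencv/modules/imgproc/src/linefit.cpp:50: error: (-215:Assertion failed) count > 0 in function 'fitLine2D_wods'
```

```bash
cat >> ax.py <<'E'
def axis1(f,ty):
    c,d,k,e=green(f);print("blobs",k)
    x=np.cross(np.cross(ray(f,*c)[1],ray(f,*(c+20*d))[1]),ty);x/=np.linalg.norm(x);x*=np.sign(x[2])
    print("axis",x.round(3),"tilt",np.degrees(np.arccos(x[2])).round(1),"az",np.degrees(np.arctan2(x[1],x[0])).round(1));return x
E
python3 - <<'E'
from st import *
from ax import *
a=load("scene4.npz");x=axis1(a,M[:,1])
g=s["eef_pos"]+.163*M[:,2];print(g,"grasp px",proj(a,g),"end",proj(a,g+.039*x),"tip",proj(a,g-.148*x))
A=a["pixels"][40:190,170:290,::-1].copy();A=cv2.resize(A,(480,600),interpolation=cv2.INTER_CUBIC)
for k in(.039,0,-.056,-.148):
    p=(proj(a,g+k*x)-[170,40]+.5)*4;cv2.circle(A,tuple(int(v) for v in p),3,(255,0,255),1)
cv2.imwrite("pics/q4.png",A)
E
```

```text
t 9.07 tcp [0.5299 0.4067 0.5098] tool y az -5.4 tz [-0.002 -0.002 -1.   ] q [-1.01  0.45  0.44  1.35 -0.19  1.39 -0.67] F [ 0.2  0.7 -1.9] w 0.0185 g 30.0
blobs [[223, 73, 11, 29, 107]]
axis [-0.051 -0.551  0.833] tilt 33.6 az -95.2
[0.5296043  0.40634055 0.34682162] grasp px [229.50659807  88.66808843] end [231.96904977  78.03069516] tip [221.20436658 124.53238629]
```

View pics/q4.png

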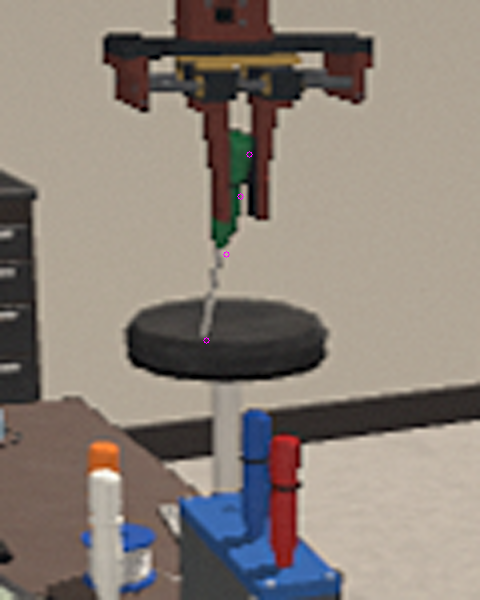

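The driver is tilted about 34° with handle end towards -y; the fingers cover part of the handle, so I'll measure it better later. I carry it above the filter, then yaw it -100°.

Emit:
{"api": "drive_tool", "payload": {"commands": [-1,-0.0182,0.0078,0,0,-1,-0.0364,0.0156,0,0,-1,-0.0364,0.0156,0,0,-1,-0.0364,0.0156,0,0,-1,-0.0364,0.0156,0,0,-1,-0.0364,0.0156,0,0,-1,-0.0364,0.0156,0,0,-1,-0.0364,0.0156,0,0,-1,-0.0364,0.0156,0,0,-1,-0.0364,0.0156,0,0,-1,-0.0364,0.0156,0,0,-1,-0.0364,0.0156,0,0,-1,-0.0364,0.0156,0,0,-1,-0.0364,0.0156,0,0,-1,-0.0182,0.0078,0,0,-1,0,0,0,0]}}

```text
time_s: 11.08
eef_pos: [0.6996, -0.1228, 0.5105]
eef_rot: [-2.326, -2.111, 0.002]
force: [-0.1, 1.1, -0.1]
gripper_width: 0.0189
grip_force: 30.0
```

Emit:
{"api": "drive_tool", "payload": {"commands": [-1,0,0,0,-5,-1,0,0,0,-10,-1,0,0,0,-10,-1,0,0,0,-10,-1,0,0,0,-10,-1,0,0,0,-10,-1,0,0,0,-10,-1,0,0,0,-10,-1,0,0,0,-10,-1,0,0,0,-10,-1,0,0,0,-5,-1,0,0,0,0]}}

```text
time_s: 12.58
eef_pos: [0.6999, -0.1189, 0.5114]
eef_rot: [-0.13, 3.139, 0.002]
force: [-0.5, 0.5, -0.1]
gripper_width: 0.019
grip_force: 30.0
```

```bash
python3 - <<'E'
from st import *
from ax import *
a=snap("scene",5);b=snap("top",5)
try: axis(a,b)
except Exception as e: print(e)
x=axis1(a,M[:,1])
g=s["eef_pos"]+.163*M[:,2];print(g,proj(a,g),proj(b,g))
print("to pre",to_tool(np.array([.6996,-.121,.429])-s["eef_pos"]))
pa=proj(a,g).astype(int);pb=proj(b,g).astype(int)
def c(f,p,dx,dy):
    u=max(0,min(512-100,p[0]+dx));v=max(0,min(384-140,p[1]+dy));print(u,v);return cv2.resize(f["pixels"][v:v+140,u:u+100,::-1],(400,560),interpolation=cv2.INTER_CUBIC)
cv2.imwrite("pics/m5.png",np.hstack([c(a,pa,-50,-50),c(b,pb,-50,-50)]))
E
```

```text
t 12.57 tcp [ 0.6999 -0.1189  0.5114] tool y az 94.8 tz [-0.     0.001 -1.   ] q [-0.01  0.51  0.19  1.21 -0.09  1.43  1.82] F [-0.5  0.5 -0.1] w 0.019 g 30.0
blobs [[393, 105, 26, 46, 412]] ends [[395.8999938964844, 149.89999389648438], [416.3999938964844, 105.5999984741211]]
blobs [[392, 68, 17, 33, 267]] ends [[393.5, 99.80000305175781], [404.3999938964844, 66.80000305175781]]
axis [0.422 0.031 0.906] tilt 25.0 az 4.1
blobs [[393, 105, 26, 46, 412]]
axis [0.426 0.035 0.904] tilt 25.3 az 4.6
[ 0.69986316 -0.11873554  0.34843001] [414.22794662 125.52085168] [398.12589609  70.2824972 ]
to pre [ 0.0004 -0.0022  0.0824]
364 75
348 20
```

View pics/m5.png

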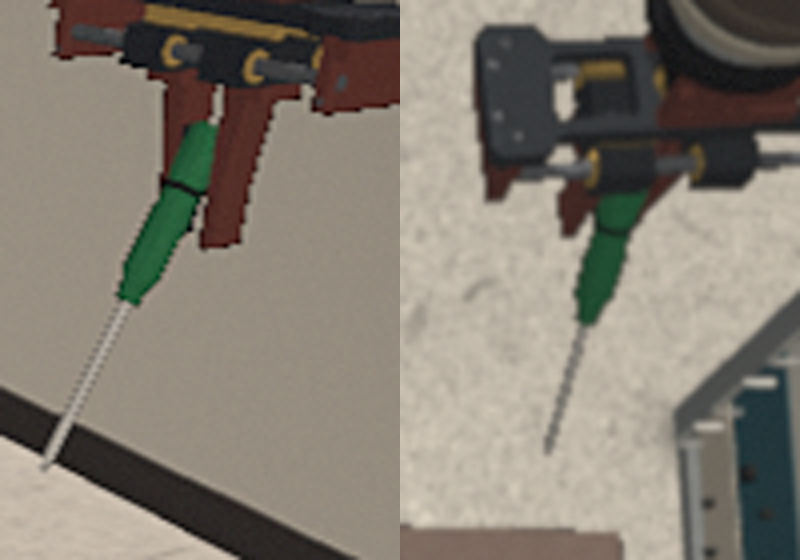

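Left (scene): blade from (130,300) to tip (45,467). Right (top): blade from (587,322) to tip (547,452). I triangulate the blade for the true tilt.

```bash
python3 - <<'E'
from st import *
a=load("scene5.npz");b=load("top5.npz")
S=lambda u,v:(364+u/4-.4,75+v/4-.4);T=lambda u,v:(348+(u-400)/4-.4,20+v/4-.4)
g=s["eef_pos"]+.163*M[:,2]
t,e=tri(a,S(45,467),b,T(547,452));k,e2=tri(a,S(130,300),b,T(587,322));c,e3=tri(a,S(213,125),b,T(630,190))
x=(k-t)/np.linalg.norm(k-t);print(t,e,k,e2,np.linalg.norm(k-t),x,"tilt",np.degrees(np.arccos(x[2])),"az",np.degrees(np.arctan2(x[1],x[0])))
y=(g-t);print("g-t",y,np.linalg.norm(y),np.degrees(np.arccos(y[2]/np.linalg.norm(y))))
E
```

```text
t 12.68 tcp [ 0.6999 -0.1195  0.5114] tool y az 94.6 tz [-0.     0.001 -1.   ] q [-0.01  0.51  0.19  1.21 -0.09  1.43  1.82] F [-0.4 -0.4 -0.3] w 0.0189 g 30.0
[ 0.61367144 -0.12636534  0.22417803] [np.float64(0.000962646690149422), np.float64(0.0009626466901493819)] [ 0.65578152 -0.12371723  0.30535556] [np.float64(0.00011019808627939378), np.float64(0.00011019808627949194)] 0.09148804452096063 [0.4602795  0.02894494 0.88730207] tilt 27.46383959930191 az 3.5983396420910316
g-t [0.0862352  0.00690961 0.12424711] 0.1513987992522656 34.848972489027
```

The blade measures 91 mm long (given 92), so the measurement is good: tilt 27.5°, and it pivots near the handle's upper end. It needs about 7.5° more. The yaw is already right, so I go back and press the blade against the stand's near edge at the empty green hole.

Emit:
{"api": "drive_tool", "payload": {"commands": [-1,0.0042,0.0202,0,0,-1,0.0085,0.0404,0,0,-1,0.0085,0.0404,0,0,-1,0.0085,0.0404,0,0,-1,0.0085,0.0404,0,0,-1,0.0085,0.0404,0,0,-1,0.0085,0.0404,0,0,-1,0.0085,0.0404,0,0,-1,0.0085,0.0404,0,0,-1,0.0085,0.0404,0,0,-1,0.0085,0.0404,0,0,-1,0.0085,0.0404,0,0,-1,0.0085,0.0404,0,0,-1,0.0085,0.0404,0,0,-1,0.0042,0.0202,0,0,-1,0,0,0,0]}}

```text
time_s: 14.68
eef_pos: [0.5342, 0.4348, 0.511]
eef_rot: [0.132, -3.138, 0.0]
force: [-0.0, -0.1, -0.1]
gripper_width: 0.0191
grip_force: 30.0
```

Emit:
{"api": "drive_tool", "payload": {"commands": [-1,0,0,0.028,0,-1,0,0,0.028,0,-1,0,0,0.028,0,-1,0,0,0.028,0,-1,0,0,0.028,0,-1,0,0,0,0]}}

```text
time_s: 15.42
eef_pos: [0.5362, 0.4308, 0.3694]
eef_rot: [0.123, -3.137, 0.006]
force: [0.9, 0.6, -0.7]
gripper_width: 0.019
grip_force: 30.0
```

Emit:
{"api": "drive_tool", "payload": {"commands": [-1,-0.0125,0,0,0,-1,-0.0125,0,0,0,-1,0,0,0,0]}}

```text
time_s: 15.8
eef_pos: [0.5622, 0.4347, 0.3721]
eef_rot: [-0.125, 3.137, 0.001]
force: [-0.4, 0.4, -2.2]
gripper_width: 0.0189
grip_force: 30.0
```

Emit:
{"api": "drive_tool", "payload": {"commands": [-1,-0.0065,0,0.002,0,-1,-0.006,0,0.0035,0,-1,-0.006,0,0.0035,0,-1,-0.006,0,0.0035,0,-1,0,0,0,0]}}

```text
time_s: 16.42
eef_pos: [0.5851, 0.4373, 0.3581]
eef_rot: [0.127, -3.138, 0.0]
force: [-0.8, 1.6, 0.6]
gripper_width: 0.0189
grip_force: 30.0
```

Emit:
{"api": "drive_tool", "payload": {"commands": [-1,0.004,0,-0.01,0,-1,0.004,0,-0.028,0,-1,0.004,0,-0.04,0,-1,0,0,-0.04,0,-1,0,0,-0.03,0,-1,0,0,0,0]}}

```text
time_s: 17.18
eef_pos: [0.573, 0.436, 0.5109]
eef_rot: [-0.127, 3.134, 0.006]
force: [0.8, 1.0, -1.5]
gripper_width: 0.0187
grip_force: 30.0
```

```bash
cat > blade.py <<'E'
from ax import *
# blade tilt from scene view only: green mask's lower end and bright blade pixels along its line are fitted
def info(a,ty,g):
    return axis1(a,ty)
E
python3 - <<'E'
from st import *
from ax import *
a=snap("scene",6);axis1(a,M[:,1])
g=s["eef_pos"]+.163*M[:,2];p=proj(a,g).astype(int);print(p)
u,v=p[0]-60,p[1]-40;print(u,v)
cv2.imwrite("pics/n6.png",cv2.resize(a["pixels"][v:v+120,u:u+120,::-1],(600,600),interpolation=cv2.INTER_CUBIC))
E
```

```text
t 17.18 tcp [0.573  0.436  0.5109] tool y az 94.6 tz [ 0.005  0.004 -1.   ] q [-0.73  0.53  0.03  1.17 -0.01  1.44  0.94] F [ 0.8  1.  -1.5] w 0.0187 g 30.0
blobs [[222, 71, 16, 31, 174]]
axis [0.518 0.039 0.854] tilt 31.3 az 4.3
[239  85]
179 45
```

View pics/n6.png

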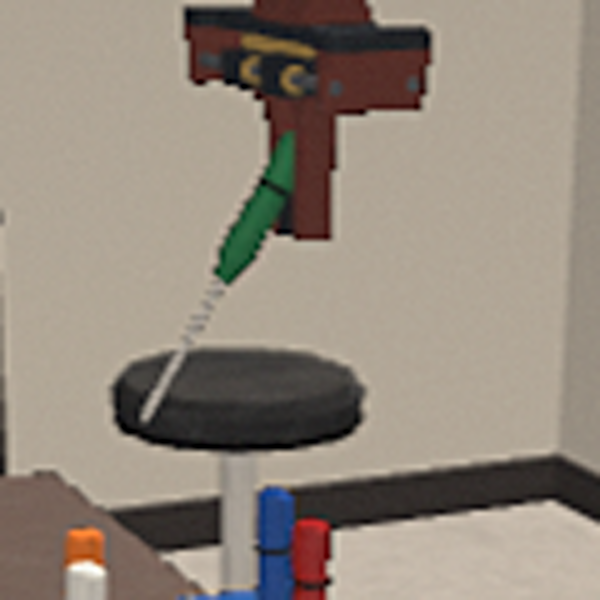

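Blade runs from (222,280) to tip (147,418); the handle is still well between the fingers.

```bash
python3 - <<'E'
from st import *
a=load("scene6.npz");S=lambda u,v:(179+u/5-.4,45+v/5-.4)
def f(a,p,q,ty):
    x=np.cross(np.cross(ray(a,*p)[1],ray(a,*q)[1]),ty);x/=np.linalg.norm(x);x*=np.sign(x[2]);return x,np.degrees(np.arccos(x[2]))
print(f(a,S(147,418),S(222,280),M[:,1]), f(a,S(147,418),S(280,170),M[:,1]))
a5=load("scene5.npz");S5=lambda u,v:(364+u/4-.4,75+v/4-.4)
print("old",f(a5,S5(45,467),S5(130,300),M[:,1]))
E
```

```text
t 17.23 tcp [0.5728 0.436  0.5084] tool y az 94.7 tz [ 0.003  0.002 -1.   ] q [-0.73  0.53  0.03  1.18 -0.01  1.44  0.94] F [-0.6 -0.3 -0.7] w 0.0186 g 30.0
(array([0.54853253, 0.04347018, 0.83499845]), np.float64(33.3843232829249)) (array([0.54326361, 0.04303643, 0.83845842]), np.float64(33.02231128557751))
old (array([0.47717966, 0.03760165, 0.87800096]), np.float64(28.597847283738762))
```

Tilt is now about 33°. One more small nudge of about 2° takes it to 35°.

Emit:
{"api": "drive_tool", "payload": {"commands": [-1,0,0,0.035,0,-1,0,0,0.04,0,-1,0,0,0.04,0,-1,0,0,0.025,0,-1,0,0,0.013,0,-1,-0.006,0,0,0,-1,-0.006,0,0,0,-1,-0.005,0,0.003,0,-1,0,0,0,0,-1,0.004,0,-0.01,0,-1,0.004,0,-0.028,0,-1,0.004,0,-0.04,0,-1,0,0,-0.04,0,-1,0,0,-0.03,0,-1,0,0,0,0]}}

```text
time_s: 19.1
eef_pos: [0.578, 0.4365, 0.503]
eef_rot: [-0.127, 3.133, 0.006]
force: [-0.4, 0.0, -0.7]
gripper_width: 0.019
grip_force: 30.0
```

```bash
python3 - <<'E'
from st import *
from ax import *
a=snap("scene",7);axis1(a,M[:,1])
print("to pre",to_tool(np.array([.715,-.121,.5])-s["eef_pos"]))
E
```

```text
t 19.1 tcp [0.578  0.4365 0.503 ] tool y az 94.6 tz [ 0.005  0.004 -1.   ] q [-0.73  0.54  0.03  1.17 -0.01  1.43  0.95] F [-0.4  0.  -0.7] w 0.019 g 30.0
blobs [[223, 74, 16, 29, 162]]
axis [0.557 0.042 0.83 ] tilt 33.9 az 4.4
to pre [-0.0914 -0.5668  0.0015]
```

Emit:
{"api": "drive_tool", "payload": {"commands": [-1,-0.0035,-0.02,-0.005,0,-1,-0.0071,-0.0405,-0.005,0,-1,-0.0071,-0.0405,0,0,-1,-0.0071,-0.0405,0,0,-1,-0.0071,-0.0405,0,0,-1,-0.0071,-0.0405,0,0,-1,-0.0071,-0.0405,0,0,-1,-0.0071,-0.0405,0,0,-1,-0.0071,-0.0405,0,0,-1,-0.0071,-0.0405,0,0,-1,-0.0071,-0.0405,0,0,-1,-0.0071,-0.0405,0,0,-1,-0.0071,-0.0405,0,0,-1,-0.0071,-0.0405,0,0,-1,-0.0035,-0.02,0,0,-1,0,0,0.04,0,-1,0,0,0.04,0,-1,0,0,0,0]}}

```text
time_s: 21.4
eef_pos: [0.7219, -0.1194, 0.4249]
eef_rot: [0.128, -3.132, -0.003]
force: [0.5, 0.0, -0.6]
gripper_width: 0.019
grip_force: 30.0
```

```bash
python3 - <<'E'
from st import *
from ax import *
a=snap("scene",8);b=snap("top",8);axis(a,b);axis1(a,M[:,1])
g=s["eef_pos"]+.163*M[:,2]
t=g+[-.1085,-.0087,-.11]
def c(f,p):
    u,v=int(p[0])-45,int(p[1])-65;print(u,v);return cv2.resize(f["pixels"][v:v+130,u:u+90,::-1],(400,578),interpolation=cv2.INTER_CUBIC)
cv2.imwrite("pics/f8.png",np.hstack([c(a,proj(a,t)),c(b,proj(b,t))]))
E
```

```text
t 21.4 tcp [ 0.7219 -0.1194  0.4249] tool y az 94.7 tz [-0.007  0.001 -1.   ] q [ 0.01  0.59  0.15  1.27 -0.09  1.29  1.81] F [ 0.5  0.  -0.6] w 0.019 g 30.0
blobs [[391, 146, 28, 42, 374]] ends [[393.3999938964844, 186.5], [417.6000061035156, 147.0]]
blobs [[381, 76, 14, 35, 236]] ends [[382.5, 109.9000015258789], [390.70001220703125, 75.19999694824219]]
axis [0.567 0.031 0.823] tilt 34.6 az 3.1
blobs [[391, 146, 28, 42, 374]]
axis [0.581 0.046 0.813] tilt 35.7 az 4.5
325 158
330 78
```

View pics/f8.png

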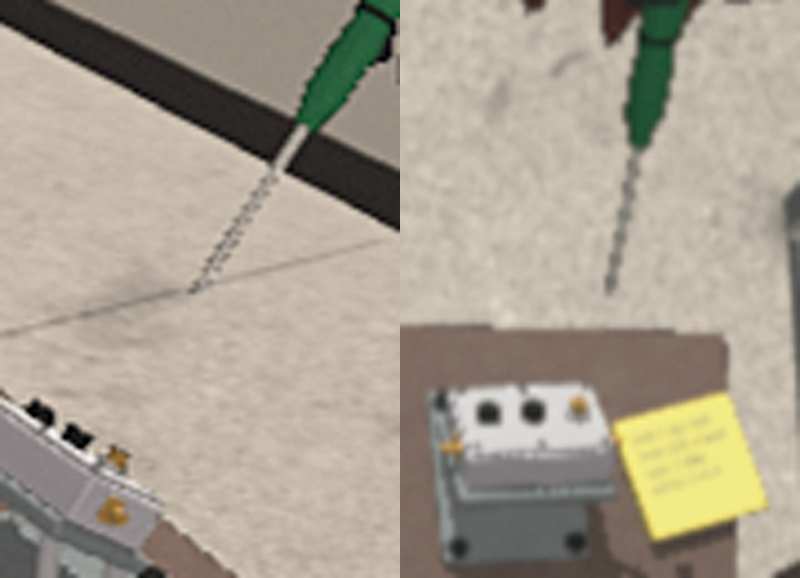

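Left (scene): blade from (303,126) to tip (195,291), brass screw at (117,459). Right (top): blade from (638,148) to tip (609,293), screw at (578,406). The tilt looks right; now I triangulate tip against screw.

```bash
python3 - <<'E'
from st import *
a=load("scene8.npz");b=load("top8.npz");k=400/90
S=lambda u,v:(325+u/k-.4,158+v/k-.4);T=lambda u,v:(330+(u-400)/k-.4,78+v/k-.4)
t,e=tri(a,S(195,291),b,T(609,293));q,e2=tri(a,S(303,126),b,T(638,148))
sc,e3=tri(a,S(118,458),b,T(578,404))
x=(q-t)/np.linalg.norm(q-t);print("tip",t,e,"root",q,e2,np.linalg.norm(q-t),"axis",x,np.degrees(np.arccos(x[2])))
print("screw",sc,e3)
for n,f,m in(("s",a,(340,240,365,275)),("t",b,(362,160,382,176))):
    h=cv2.cvtColor(f["pixels"],cv2.COLOR_RGB2HSV);w=cv2.inRange(h,(8,90,60),(30,255,255));w2=np.zeros_like(w);w2[m[1]:m[3],m[0]:m[2]]=w[m[1]:m[3],m[0]:m[2]]
    N,l,st,ce=cv2.connectedComponentsWithStats(w2);print(n,[(st[i].tolist(),ce[i].round(1).tolist()) for i in range(1,N)])
sc=np.array([.568,-.132,.078]) 
n=np.array([.572,.047,.819]);d=t-sc;print("axial",d@n,"lateral",d-(d@n)*n)
mv=sc+.03*n-t;print("move",mv,to_tool(mv))
E
```

```text
t 21.5 tcp [ 0.723  -0.1197  0.4298] tool y az 94.7 tz [ 0.  0. -1.] q [ 0.01  0.59  0.15  1.26 -0.09  1.3   1.81] F [-0.3 -0.2 -0.5] w 0.0187 g 30.0
tip [ 0.6091866  -0.12816693  0.15519074] [np.float64(0.0030622705314354744), np.float64(0.0030622705314355646)] root [ 0.66365124 -0.12427873  0.22706054] [np.float64(0.0017835382604766412), np.float64(0.001783538260476723)] 0.09025953200759246 axis [0.60342253 0.04307793 0.79625721] 37.22583589846483
screw [ 0.56929912 -0.13275289  0.077288  ] [np.float64(0.0015161885502133308), np.float64(0.0015161885502132258)]
s [([349, 259, 5, 4, 12], [351.0, 260.4]), ([347, 270, 7, 5, 26], [349.9, 272.3])]
t [([369, 168, 3, 3, 7], [370.0, 168.7]), ([377, 171, 5, 5, 18], [379.4, 173.4])]
axial 0.0869581069804287 lateral [-0.00855343 -0.00025396  0.00597205]
move [-0.0240266  -0.00242307 -0.05262074] [ 0.0242 -0.0005  0.0526]
```

Emit:
{"api": "drive_tool", "payload": {"commands": [-1,0.0055,0,0.014,0,-1,0.005,0,0.0133,0,-1,0.005,0,0.013,0,-1,0,0,0,0,-1,0,0,0,0]}}

```text
time_s: 22.12
eef_pos: [0.7076, -0.1211, 0.3888]
eef_rot: [-0.128, 3.139, 0.0]
force: [0.4, 0.9, -1.2]
gripper_width: 0.0189
grip_force: 30.0
```

```bash
cat > tip.py <<'E'
from st import *
# tip by differencing against the first frames: far end of the moved pixels along the expected blade line
def endpix(f,f0,pt,pr):
    d=np.abs(f["pixels"].astype(int)-f0["pixels"].astype(int)).sum(2)
    u=(pt-pr)/np.linalg.norm(pt-pr);w=np.array([-u[1],u[0]]);out=[]
    L=np.linalg.norm(pt-pr);prof=[]
    for s_ in np.arange(.1*L,L+14,.5):
        ks=np.arange(-9,9.1,.5);P=pr+s_*u+ks[:,None]*w
        v=cv2.remap(d.astype(np.float32),P[:,0].astype(np.float32)[None],P[:,1].astype(np.float32)[None],cv2.INTER_LINEAR)[0]
        j=v.argmax();g=np.clip(v-.4*v[j],0,None)*(abs(ks-ks[j])<3);prof.append((s_,v[j],(g*ks).sum()/max(g.sum(),1e-9)))
    return np.array(prof),u,w
def run(tag,off):
    a0,b0=load("scene0.npz"),load("top0.npz");a=snap("scene",tag);b=snap("top",tag)
    g=s["eef_pos"]+.163*M[:,2];t=g+off;x=np.array([.58,.047,.813]);res=[]
    for f,f0 in((a,a0),(b,b0)):
        pt,pr=proj(f,t),proj(f,t+.09*x);p,u,w=endpix(f,f0,pt,pr);L=np.linalg.norm(pt-pr)
        print("L",L.round(1),[(float(i[0]),int(i[1]),round(float(i[2]),1)) for i in p[::4]])
        ok=p[:,1]>60;k=len(ok) if ok.all() else np.argmin(ok)
        q=p[:k];c=np.polyfit(q[:,0],q[:,2],1) ;e=q[-1,0]
        res.append((pr+e*u+np.polyval(c,e)*w,pr+q[0,0]*u+np.polyval(c,q[0,0])*w))
    tip,e=tri(a,res[0][0],b,res[1][0])
    n1=[np.cross(ray(f,*r_[0])[1],ray(f,*r_[1])[1]) for f,r_ in zip((a,b),res)];ax=np.cross(*n1);ax/=np.linalg.norm(ax);ax*=np.sign(ax[2])
    sc,_=tri(a,(351.,260.4),b,(370.,168.7));print("px",res,"tip",tip.round(4),np.round(e,4),"tip-g",(tip-g).round(4),"axis",ax.round(3),np.degrees(np.arccos(ax[2])).round(1),"screw",sc.round(4),_)
    n=np.array([.572,.047,.819]);d=tip-sc;print("axial",(d@n).round(4),"lateral",(d-(d@n)*n).round(4),"move for 30mm",to_tool(sc+.03*n-tip))
E
python3 -c "
from tip import *
run(9,np.array([-.1135,-.0085,-.1105]))"
```

```text
t 22.12 tcp [ 0.7076 -0.1211  0.3888] tool y az 94.7 tz [ 0.  0. -1.] q [ 0.01  0.58  0.15  1.36 -0.09  1.2   1.82] F [ 0.4  0.9 -1.2] w 0.0189 g 30.0
L 43.4 [(4.339141646458354, 95, 0.0), (6.339141646458354, 97, -0.3), (8.339141646458355, 90, 0.2), (10.339141646458355, 169, 0.5), (12.339141646458355, 110, -0.7), (14.339141646458355, 67, -0.5), (16.339141646458355, 149, 0.5), (18.339141646458355, 63, -1.7), (20.339141646458355, 92, 0.4), (22.339141646458355, 93, -0.7), (24.339141646458355, 92, 0.8), (26.339141646458355, 101, 0.1), (28.339141646458355, 140, -0.6), (30.339141646458355, 72, 0.6), (32.33914164645835, 99, -0.5), (34.33914164645835, 55, 0.2), (36.33914164645835, 102, 0.6), (38.33914164645835, 71, -0.1), (40.33914164645835, 146, 1.2), (42.33914164645835, 192, -0.0), (44.33914164645835, 28, -1.3), (46.33914164645835, 26, 7.4), (48.33914164645835, 24, 1.4), (50.33914164645835, 26, -7.1), (52.33914164645835, 27, -0.0), (54.33914164645835, 23, -6.5), (56.33914164645835, 24, -7.0)]
L 31.1 [(3.1083738885129204, 130, 0.0), (5.10837388851292, 124, -0.0), (7.10837388851292, 168, 0.0
[... 320 characters left out ...]
.9), (29.108373888512922, 50, -0.3), (31.108373888512922, 26, -0.9), (33.10837388851292, 22, 4.5), (35.10837388851292, 26, 1.5), (37.10837388851292, 23, 6.8), (39.10837388851292, 25, 0.3), (41.10837388851292, 43, 1.1), (43.10837388851292, 38, 7.4)]
px [(array([376.04988622, 219.15797322]), array([382.88058914, 208.09694423])), (array([373.2187235 , 151.11731035]), array([377.69352836, 128.04520578]))] tip [ 0.6048 -0.1291  0.1595] [0.015 0.015] tip-g [-0.1029 -0.008  -0.0663] axis [0.593 0.053 0.804] 36.5 screw [ 0.5684 -0.1333  0.0784] [np.float64(0.0015759028394132814), np.float64(0.0015759028394133447)]
axial 0.0874 lateral [-0.0136  0.      0.0095] move for 30mm [ 0.0194 -0.0012  0.0565]
```

Emit:
{"api": "drive_tool", "payload": {"commands": [-1,0.0044,-0.001,0.0062,0,-1,0.0044,-0.0005,0.0061,0,-1,0,0,0,0,-1,0,0,0,0,-1,0,0,0,0]}}

```text
time_s: 22.85
eef_pos: [0.6989, -0.1233, 0.3765]
eef_rot: [-0.128, 3.139, 0.0]
force: [0.7, -0.1, -0.3]
gripper_width: 0.0186
grip_force: 30.0
```

```bash
sed -i 's/ok=p.*/k=np.where(p[:,1]>48)[0]; k=k[p[k,0]<L+3].max()+1/' tip.py; python3 -c "
from tip import *
run(10,np.array([-.1135,-.0085,-.1105]))
b=load('top10.npz');h=cv2.cvtColor(b['pixels'],cv2.COLOR_RGB2HSV)
for n,lo,hi in(('blue',(105,120,60),(125,255,255)),('red',(172,120,60),(180,255,255))):
    for t in('top0.npz','top10.npz'):
        f=load(t);w=cv2.inRange(cv2.cvtColor(f['pixels'],cv2.COLOR_RGB2HSV),lo,hi)[150:210,125:220];print(n,t,cv2.countNonZero(w))
d=np.abs(b['pixels'].astype(int)-load('top0.npz')['pixels'])[:,:,:].sum(2)
print('loose parts diff',d[160:200,245:270].max(),'drivers diff',d[155:205,125:220].max())
"
```

```text
t 22.85 tcp [ 0.6989 -0.1233  0.3765] tool y az 94.7 tz [ 0.  0. -1.] q [ 0.02  0.58  0.14  1.4  -0.09  1.16  1.82] F [ 0.7 -0.1 -0.3] w 0.0186 g 30.0
L 43.4 [(4.338914262087701, 77, -0.1), (6.338914262087701, 205, 0.5), (8.338914262087702, 110, -0.4), (10.338914262087702, 87, -2.0), (12.338914262087702, 101, 0.3), (14.338914262087702, 88, -1.0), (16.3389142620877, 97, 0.6), (18.3389142620877, 99, -0.8), (20.3389142620877, 102, 0.4), (22.3389142620877, 110, 0.4), (24.3389142620877, 102, -0.7), (26.3389142620877, 150, 1.0), (28.3389142620877, 120, -0.4), (30.3389142620877, 54, 0.2), (32.3389142620877, 140, 0.9), (34.3389142620877, 76, -0.6), (36.3389142620877, 124, 1.1), (38.3389142620877, 88, -0.1), (40.3389142620877, 122, 0.4), (42.3389142620877, 168, 0.3), (44.3389142620877, 42, 0.5), (46.3389142620877, 25, -3.9), (48.3389142620877, 27, -3.9), (50.3389142620877, 25, 0.5), (52.3389142620877, 30, -7.7), (54.3389142620877, 26, -8.0), (56.3389142620877, 27, 7.0)]
L 30.5 [(3.0454219910448135, 123, -0.2), (5.0454219910448135, 139, 0.2), (7.0454219910448135, 104, -0.1), (9.045421991044813
[... 403 characters left out ...]
99104481, 36, 1.5), (37.04542199104481, 46, 7.6), (39.04542199104481, 41, -3.4), (41.04542199104481, 39, 3.6), (43.04542199104481, 144, -5.8)]
px [(array([358.45064232, 248.01032235]), array([379.7801296 , 214.75249804])), (array([372.25124503, 158.36610549]), array([377.12416954, 133.33362808]))] tip [ 0.5874 -0.1318  0.1032] [0.003 0.003] tip-g [-0.1116 -0.0086 -0.1103] axis [0.608 0.048 0.793] 37.6 screw [ 0.5684 -0.1333  0.0784] [np.float64(0.0015759028394132814), np.float64(0.0015759028394133447)]
axial 0.0312 lateral [ 0.0012 -0.     -0.0008] move for 30mm [0.0019 0.0001 0.0002]
blue top0.npz 1526
blue top10.npz 1655
red top0.npz 34
red top10.npz 33
loose parts diff 43 drivers diff 297
```

Measured tip: about 31 mm short of the screw head, about 1.5 mm off its axis and within about 2° of it. The coaxial parts' patch in the top view is unchanged and red and blue stayed in the stand. Handing in.

```bash
python3 -c "
from station import r
print(r.hand_in())"
```

```text
the job is handed in; nothing more can be done
None
```

The job is handed in: the arm still holds the green driver, blade towards the brass screw, with the tip measured about 31 mm short of the head, about 1.5 mm off its axis and tilted within about 3° of it. To tip it I levered its blade against the fixed tool stand, because the tool can only point down. The other drivers and the coaxial parts showed no sign of having moved.

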